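Roll the feed roller into its V cradle and shut the keeper

ROBOT

A 6-joint arm with a two-finger parallel gripper is mounted at the origin on a cart in front of the work surface, level with it; the furniture and walls round the work are solid. World frame = base frame: x ahead of the robot, y to its left, z up, the work surface at z = 0. Lengths are in m, angles in rad, forces in N, time in s.
With the tool pointing down it reaches from about 0.375 to 0.925 m from the base axis. Payload 5.7 kg.
Tool frame: the origin (TCP) lies at the centre of the arm's flange, where the gripper is bolted on; the fingertips stand 173 mm ahead of it and the grasp point (between the pads) lies 155 mm ahead of it (robot.grip_depth is the distance from the TCP to the grasp point, in m); z points along the fingers, y is the direction in which the jaws open and shut (so a half turn about z gives the same grasp; the last joint's range is limited). The gripper opens to 85 mm and grips with 20 to 120 N. Pads are 22 mm wide; open, the fingers measure 114 mm over their backs; the gripper's body (76 mm by 85 mm) begins 54 mm behind the grasp point. The pads swing forward as they close: fully open they stand 13 mm farther back than shut.
Start: joints at [1.159, 0.359, 1.51, -0, 1.272, -0.115], TCP at [0.175, 0.574, 0.405] pointing down, gripper open.
Joint ranges: [-2.97, 2.97], [-1.01, 2.36], [0.21, 2.38], [-0.96, 4.11], [0.2, 2.71], [-2.98, 2.98]. Speed limits (rad/s): [2.39, 2.39, 3.14, 3.14, 3.14, 3.14].

INTERFACE

Orientations are given as a 3x3 rotation matrix whose columns are the frame's x, y, z axes.
In Python, from rig import sensors, optics, job, robot gives the robot as it stands.
- The arm moves only by the tool play_rows, never from a script. Its argument "deltas" is a list of rows, each a list of 7 numbers: the shift along the tool's x, y, z in mm, then the turn, a rotation vector about the tool's x, y, z in degrees, then the finger opening in mm, from 0 to 85.4. A call has 1 to 20 rows; each row is the pose to reach, as a shift and turn from the pose commanded when the call began, along the tool's axes at that moment; what a row does not reach only later rows make up. A row lasts 1/8 s, in which the tool goes at most 62.5 mm and 10.7 degrees, less where a joint would pass 70% of its speed; a pose out of reach is approached as far as the arm can. A call with a gripper value outside its range is refused whole. The fingers move at their own pace and stop on an object; "grip_force" is the grip in N (left out, the last holds). Time passes only in rows, so rows that repeat a pose let the fingers close. It gives the time, the measured TCP pose, the force and the opening at its end, in the units of the state.
- sensors.get_obs(): the state, without advancing time (a new reading comes with each control period).
- optics.capture(name): name is "scene" or "top"; returns a dict with "frame" (480x640x3 uint8, blue, green, red), "fovy" (degrees; the focal length in pixels is half the picture's height over the tangent of half this angle, whatever the lens; pixels are square), "cx", "cy" (the principal point, pixels), "k1" (the pictures are not rectified: a ray, as slopes to the right and down, at radius r is drawn at 1 + k1 r^2 times it, then the intrinsics apply), "R" (3x3) and "t" (3): a world point X has camera coordinates R X + t. Camera axes: x right, y down, z forward; pixel columns grow to the right and rows downward; lengths in m; the calibration is good to about 2 mm. A picture is of the moment at which its call begins. There is no depth.
- job.job_done(): hands the job in, once; it reports no verdict.
The state is a dict: "time": time; "joints": joint angles; "qvel": joint speeds; "joint_efforts": joint torques, N m; "eef_pos": TCP position; "tool_rot": TCP orientation; "ft_force": force on the tool from outside, world axes, zero at the start; "torque": the same for the moment, N m; "grip_width": opening from 0.0 (shut) to 1.0 (fully open).
Only numpy, scipy, OpenCV 4.12 (cv2) and the standard library are available. Lean on these libraries where they do the work, as an engineer would, in place of code of your own. Each camera call takes 0.05 s, during which the arm holds its last target. There are 200 camera calls.

TASK

Using only the fingertips, without gripping or lifting anything, roll the fluted metal feed roller along the desk, up the sloping front of its bench cradle and into the V. Push it endwise along the V until it is home against the end stop plate, then push the keeper arm round until it is fully shut across the roller's free end, so that the roller is locked in for brushing. Leave the other things on the desk where they are.

Things in the scene. Friction and masses are not known exactly. Their poses are not given: they have to be found in the camera images.
- roller: feed roller, loose, 0.4 to 0.75 kg, friction about 0.35, small rolling resistance (it soon stops): aluminium barrel with dark lengthwise flutes, 48 mm diameter, 120 mm long, at each end a steel journal 16 mm diameter, 12 mm long (144 overall); ends alike. It lies on the desk in front of the cradle's slope. Origin: middle of its axis, 24 mm above the desk; y: its length (x, z turn as it rolls)
- cradle: bench cradle, fixed: grey block with a V groove along its y axis; x points from the lead-in slope to the back (roughly away from the robot), z up; origin at desk level, straight below the seat point. Block and slope run from y = -64 to +72 mm. The back is 37 mm high from x = 29 to 50 mm; an 8 mm high foot with two low bolts reaches to x = 81 mm. The -y end of the V is open
- cradle_lip (a point): middle of the V's front lip, 17 mm above the desk, 17 mm in front of the seat point (cradle x = -17). The lead-in slope starts at the desk at x = -80 mm and rises 15 degrees to it; behind it the V's front side falls 30 degrees to the V's bottom (x = 9, 3 mm high), then the V's back side rises 60 degrees to 37 mm. Axes as the cradle's
- cradle_stop (a point): on the face of the end stop where the roller's end will touch it, 35.8 mm above the desk, at cradle x = 0, y = 72 mm. The stop is an upright steel plate at the +y (left) end, 9 mm thick, 54 mm high, from x = -22 to 48 mm, facing -y. The roller must roll in to the right of it
- cradle_seat (a point): where the middle of the roller's axis is when it lies in the V and touches the end stop: 35.8 mm above the cradle's origin, axes as the cradle's. A roller in the V farther from the stop has the same x and z but negative y
- keeper (a joint): angle of the keeper arm, rad. 0: fully shut at its limit, along the cradle's -x across the V's open end, inner face 75 mm from the seat point (3 mm clear of a roller fully home). It opens counter-clockwise from above (1.57: along -y, to the right) to 2.2; starts at 1.65 to 2.0. Stays where left; about 1 N at the peg moves it. A roller sticking out of the open end blocks it
- keeper_pivot (a point): on the keeper's vertical pivot axis at half the arm's height, 35.5 mm above the desk; in the cradle's frame at x = 46, y = -80 mm. Under it is a fixed boss of 13 mm radius
- keeper_peg (a point): top of the keeper's finger peg, 59.5 mm above the desk, 52 mm from the pivot axis. The arm is a dark steel bar reaching 62 mm from the pivot, 10 mm thick, from 28.5 to 42.5 mm above the desk; the peg, 11.6 mm diameter, stands on it
- sample_tin: bystander: grey round tin with lid, 70 mm across, 48 mm high, left of the cradle; origin under its centre
- brass_weight: bystander: brass weight with knob, 32 mm across, 34 mm high, right of the roller; origin under its centre
- bench_brush: bystander: wooden bench brush, 56 x 252 x 46 mm, lying behind the cradle roughly left to right; origin under its middle
- steel_cup: bystander: small steel cup, 65 mm across, 48 mm high, left of the roller; origin under its centre
- scoop_plastic: bystander: yellow scoop, 52 x 184 x 31 mm, at the right; origin under its middle
Mind the look-alikes: they are no part of the job. Of the things like the roller, leave any that is yellow; of the rest the larger one is meant.

How it is judged:
By the outcome, as a careful person would: the job done as asked, in the order asked, and still so for the second after the job is handed in, with the robot touching nothing.
It also fails if it takes over 48 s, if anything falls off the work surface, if the arm or the gripper's body presses on something with over 40 N, if the wrist force passes 120 N, or if a joint passes its speed limit or range.

## Working session

There is one attempt and no reset: what is moved stays moved. The work goes in short steps, Python scripts to look and compute and a tool call to move; the robot and the scene stay as the last step left them, time stands still between calls to the robot, and variables do not carry over. Pictures are saved under pics/ and viewed, about 8 in all and at most 12, crops included, and the job is handed in when it is done.

Besides the shell and the picture viewer there is one more tool, called after ">>>" in YAML: its name, and indented under it one key for each argument. play_rows: Moves the arm, as the interface text tells. Its arguments: {"type":"object","properties":{"deltas":{"type":"array"},"grip_force":{"type":"number"}},"required":["deltas"]}

```bash
mkdir -p pics; ls; python3 - <<'E'
from rig import sensors, optics, job, robot
import cv2,numpy as np
for n in ("scene","top"):
    c=optics.capture(n); cv2.imwrite(f"pics/{n}0.png",c["frame"])
    print(n,c["fovy"],c["cx"],c["cy"],c["k1"],np.round(c["R"],4).tolist(),np.round(c["t"],4).tolist())
o=sensors.get_obs();print(o["time"],o["eef_pos"],np.round(o["tool_rot"],3).tolist(),o["grip_width"])
E
```

```text
pics
scene 51.62603641137494 320.0279239641046 229.19870199851692 -0.021279033963388757 [[0.8742, -0.4856, -0.0044], [-0.2246, -0.3964, -0.8902], [0.4305, 0.7792, -0.4556]] [-0.5282, 0.1654, 0.8698]
top 53.55814181671383 313.119407337868 244.0921111867626 -0.06237131414728167 [[0.0069, -1.0, 0.0013], [-0.9844, -0.007, -0.1758], [0.1758, -0.0001, -0.9844]] [-0.0406, 0.5628, 0.9276]
0.1 [0.17533867 0.5734728  0.4039211 ] [[-0.956, 0.292, -0.001], [0.292, 0.956, -0.002], [0.0, -0.002, -1.0]] 1.0028354141094569
```

View pics/top0.png

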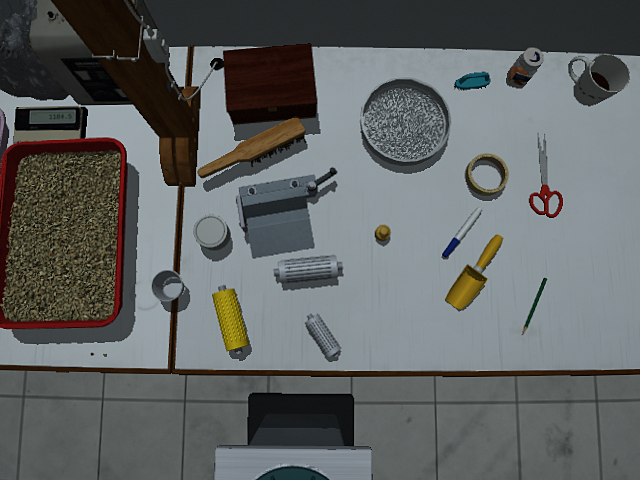

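View pics/scene0.png

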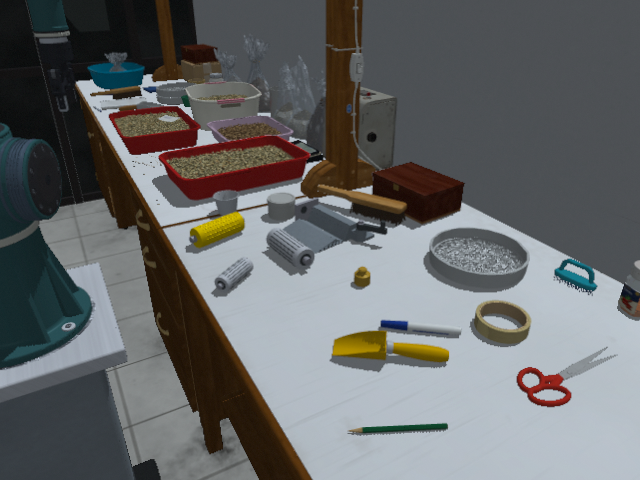

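The top view shows the target roller (the larger silver one) at about (309,269) and the cradle at about (275,215), with its stop at (240,205). The keeper peg is at about (333,172). The smaller silver roller (323,337) and the yellow one (230,320) are look-alikes.

```bash
cat > h.py <<'E'
from rig import sensors, optics, job, robot
import cv2,numpy as np
def K(c):
    f=240/np.tan(np.radians(c["fovy"]/2)); return f
def ray(c,u,v):
    f=K(c); d=np.array([(u-c["cx"])/f,(v-c["cy"])/f]); p=d.copy()
    for _ in range(20): p=d/(1+c["k1"]*(p@p))
    R=np.array(c["R"]); return -R.T@np.array(c["t"]), R.T@np.array([*p,1])
def at(c,u,v,z):
    o,d=ray(c,u,v); return o+d*(z-o[2])/d[2]
def proj(c,X):
    X=np.atleast_2d(X)@np.array(c["R"]).T+np.array(c["t"]); p=X[:,:2]/X[:,2:]
    p=p*(1+c["k1"]*(p**2).sum(1))[:,None]; return p*K(c)+[c["cx"],c["cy"]]
def crop(c,x0,y0,w,h,s,fn):
    cv2.imwrite(fn,cv2.resize(c["frame"][y0:y0+h,x0:x0+w],None,fx=s,fy=s,interpolation=cv2.INTER_CUBIC))
E
python3 - <<'E'
from h import *
a=optics.capture("top");b=optics.capture("scene")
crop(a,205,150,150,140,4,"pics/t1.png"); crop(b,255,190,150,90,5,"pics/s1.png")
E
```

```text
(no output)
```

View pics/t1.png

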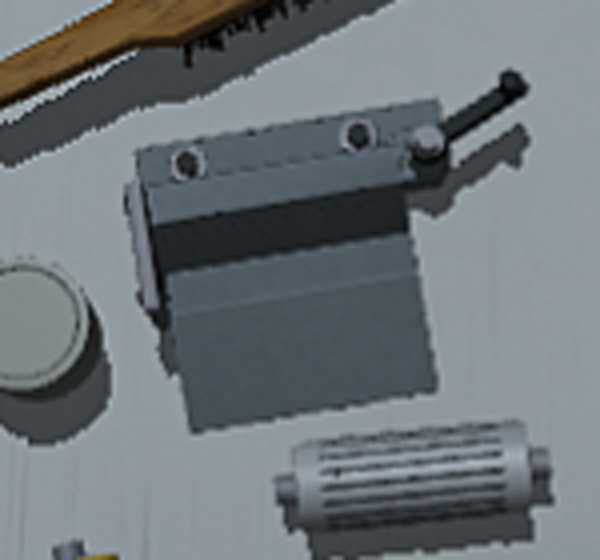

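View pics/s1.png

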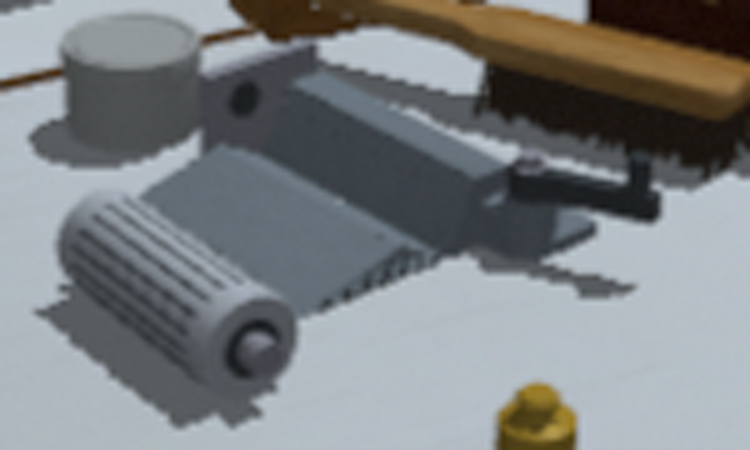

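```bash
cat > m.py <<'E'
from h import *
from scipy.optimize import least_squares
a=optics.capture("top");b=optics.capture("scene")
def P(p,L):
    L=np.atleast_2d(L)/1e3; c,s=np.cos(p[2]),np.sin(p[2])
    return np.c_[p[0]+c*L[:,0]-s*L[:,1],p[1]+s*L[:,0]+c*L[:,1],L[:,2]]
L=np.array([[-80,72,0],[-80,-64,0],[-17,-64,17],[9,-64,3],[29,-64,37],[-17,72,17],[29,72,37],[50,72,37]],float)
T=np.array([[190,433],[437,388],[418,275],[412,236],[407,186],[171,308],[152,224],[147,188]])/4+[205,150]
Ls=np.array([[29,-64,37],[-17,-64,17],[-80,-64,0]],float)
S=np.array([[470,183],[392,240],[305,312]])/5+[255,190]
def r(p): return np.r_[(proj(a,P(p,L))-T).ravel(),.5*(proj(b,P(p,Ls))-S).ravel()]
s=least_squares(r,[0.6,0.05,0.1],loss='soft_l1'); p=s.x
print("cradle",p, np.degrees(p[2])); print(np.round(s.fun.reshape(-1,2),1).tolist())
piv=P(p,[46,-80,35.5])[0]
def px(u,v): return u/4+205,v/4+150
peg=at(a,*px(512,82),.0595); print("pivot",piv,"peg",peg,np.linalg.norm(peg-piv-[0,0,.024]))
d=peg-piv; print("keeper",np.arctan2(d[1],d[0])-p[2]-np.pi)
e1=at(a,*px(277,491),.024);e2=at(a,*px(551,461),.024)
print("roller",e1,e2,(e1+e2)/2,np.linalg.norm(e1-e2),np.degrees(np.arctan2(*(e1-e2)[[1,0]]))-90)
m=(e1+e2)/2-[p[0],p[1],0]; print("roller in cradle",np.cos(p[2])*m[0]+np.sin(p[2])*m[1],-np.sin(p[2])*m[0]+np.cos(p[2])*m[1])
print("roller scene",(proj(b,[e1,e2])-[255,190])*5, "pegscene",(proj(b,peg)-[255,190])*5)
print("seat",P(p,[0,0,35.8]),"tin",at(a,211,232,.048),"brass",at(a,382,231,.03))
E
python3 m.py
```

```text
cradle [0.63045274 0.03641568 0.16875698] 9.66906254137946
[[-0.2, 0.3], [0.4, 1.5], [0.5, -0.1], [0.1, -0.4], [-0.3, -0.9], [-0.5, 1.6], [0.0, -0.3], [-0.1, -0.8], [0.5, -0.8], [0.5, 0.5], [-1.9, 1.0]]
pivot [ 0.68923585 -0.03472184  0.0355    ] peg [ 0.71834776 -0.07730545  0.0595    ] 0.0515835972587493
keeper -4.28148358618361
roller [0.50627835 0.04408174 0.024     ] [ 0.52309416 -0.09909704  0.024     ] [ 0.51468625 -0.02750765  0.024     ] 0.14416287549043996 6.698488097795234
roller in cradle -0.12485832006346684 -0.0435714465239781
roller scene [[ 85.95151351 224.56888151]
 [268.65119879 358.05921969]] pegscene [[636.41749916 154.38094157]]
seat [[0.63045274 0.03641568 0.0358    ]] tin [0.58736647 0.17529792 0.048     ] brass [ 0.59572485 -0.18196196  0.03      ]
```

```bash
cat > w.py <<'E'
import numpy as np, sys
from scipy.spatial.transform import Rotation as Ro
from rig import sensors
p=[0.63045,0.03642,0.16876]
def W(x,y):
    c,s=np.cos(p[2]),np.sin(p[2]); return np.array([p[0]+(c*x-s*y)/1e3,p[1]+(s*x+c*y)/1e3])
def C(v):
    c,s=np.cos(p[2]),np.sin(p[2]); d=(np.array(v[:2])-p[:2])*1e3; return c*d[0]+s*d[1],-s*d[0]+c*d[1]
def Rt(yaw): # tool x at world heading yaw (deg), z down
    a=np.radians(yaw); return np.array([[np.cos(a),np.sin(a),0],[np.sin(a),-np.cos(a),0],[0,0,-1]])
def row(x,y,z,cyaw,o=None):
    "cradle x,y mm; TCP z mm; heading of tool x in the cradle frame, deg"
    o=o or sensors.get_obs(); R0=np.array(o["tool_rot"])
    d=R0.T@(np.r_[W(x,y),z/1e3]-o["eef_pos"])*1e3
    r=Ro.from_matrix(R0.T@Rt(cyaw+np.degrees(p[2]))).as_rotvec(degrees=True)
    return np.round(np.r_[d,r],1).tolist()
def st():
    o=sensors.get_obs(); print("t",o["time"],"cr",np.round(C(o["eef_pos"]),1),"z",round(o["eef_pos"][2]*1e3,1),"F",np.round(o["ft_force"],1),"j",np.round(o["joints"],2),"g",o["grip_width"])
E
python3 - <<'E'
from w import *
from h import *
st(); print(row(-175,-44,300,180)); print(row(-175,-44,181,180))
a=optics.capture("top")
print("small",at(a,313,318,.03),"post",at(a,178,185,0),"box",at(a,275,122,0),at(a,316,112,0))
E
```

```text
t 0.3 cr [-358.3  606. ] z 404.4 F [ 0.  -0.6 -0.1] j [ 1.16  0.36  1.51 -0.    1.27 -0.12] g 1.004528140372783
[-455.6, -498.4, 104.7, -0.0, -0.0, -26.7]
[-455.6, -498.4, 223.7, -0.0, -0.0, -26.7]
small [ 0.41313039 -0.0375227   0.03      ] post [0.70332663 0.26470945 0.        ] box [0.85368373 0.05200751 0.        ] [ 0.87882257 -0.04118811  0.        ]
```

>>> play_rows:
  deltas:
    - [-228, -249, 50, 0, 0, -13, 70]
    - [-228, -249, 50, 0, 0, -13, 70]
    - [-228, -249, 50, 0, 0, -13, 70]
    - [-228, -249, 50, 0, 0, -13, 70]
    - [-228, -249, 50, 0, 0, -13, 70]
    - [-228, -249, 50, 0, 0, -13, 70]
    - [-455.6, -498.4, 105, 0, 0, -26.7, 70]
    - [-455.6, -498.4, 105, 0, 0, -26.7, 70]
    - [-455.6, -498.4, 105, 0, 0, -26.7, 70]
    - [-455.6, -498.4, 105, 0, 0, -26.7, 70]
    - [-455.6, -498.4, 105, 0, 0, -26.7, 70]
    - [-455.6, -498.4, 105, 0, 0, -26.7, 70]
    - [-455.6, -498.4, 105, 0, 0, -26.7, 70]
    - [-455.6, -498.4, 105, 0, 0, -26.7, 70]

```text
time: 2.1
eef_pos: [0.4649, -0.0358, 0.2996]
tool_rot: [[-0.986, -0.168, -0.001], [-0.168, 0.986, 0.0], [0.001, 0.001, -1.0]]
ft_force: [-0.4, -0.6, -0.3]
grip_width: 0.818
```

```bash
python3 - <<'E'
from w import *
st(); print(row(-175,-44,181,180))
E
```

```text
t 2.1 cr [-175.3  -43.4] z 299.6 F [-0.4 -0.6 -0.3] j [-0.23  0.3   1.91  0.    0.93 -1.96] g 0.8177078577571882
[-0.4, -0.6, 118.6, 0.0, -0.1, -0.0]
```

>>> play_rows:
  deltas:
    - [0, 0, 60, 0, 0, 0, 70]
    - [0, 0, 119, 0, 0, 0, 70]
    - [0, 0, 119, 0, 0, 0, 70]
    - [-5, 0, 119, 0, 0, 0, 70]
    - [-10, 0, 119, 0, 0, 0, 70]
    - [-14, 0, 119, 0, 0, 0, 70]
    - [-17, 0, 119, 0, 0, 0, 70]
    - [-20, 0, 119, 0, 0, 0, 70]
    - [-24, 0, 119, 0, 0, 0, 70]
    - [-28, 0, 119, 0, 0, 0, 70]
    - [-32, 0, 119, 0, 0, 0, 70]
    - [-36, 0, 119, 0, 0, 0, 70]
    - [-40, 0, 119, 0, 0, 0, 70]
    - [-45, 0, 119, 0, 0, 0, 70]
    - [-50, 0, 118, 0, 0, 0, 70]
    - [-55, 0, 117, 0, 0, 0, 70]
    - [-58, 0, 116, 0, 0, 0, 70]
    - [-60, 0, 116, 0, 0, 0, 70]
    - [-60, 0, 116, 0, 0, 0, 70]

```text
time: 4.47
eef_pos: [0.5222, -0.0259, 0.1833]
tool_rot: [[-0.986, -0.169, -0.006], [-0.169, 0.986, 0.0], [0.006, 0.001, -1.0]]
ft_force: [-8.2, -4.0, 5.2]
grip_width: 0.821
```

```bash
python3 - <<'E'
from w import *
from h import *
st()
a=optics.capture("top");b=optics.capture("scene")
crop(b,240,170,170,110,4,"pics/s2.png")
crop(a,205,150,150,140,4,"pics/t2.png")
x=cv2.imread("pics/s2.png");y=cv2.imread("pics/t2.png")[:, :]
y=cv2.resize(y,(440*600//560,440)); out=np.hstack([x,y]); cv2.imwrite("pics/b2.png",cv2.resize(out,(800,int(out.shape[0]*800/out.shape[1]))))
E
```

```text
t 4.475 cr [-117.2  -43.3] z 183.3 F [-8.2 -4.   5.2] j [-0.18  0.56  1.88 -0.    0.71 -1.92] g 0.821346771387343
```

View pics/b2.png

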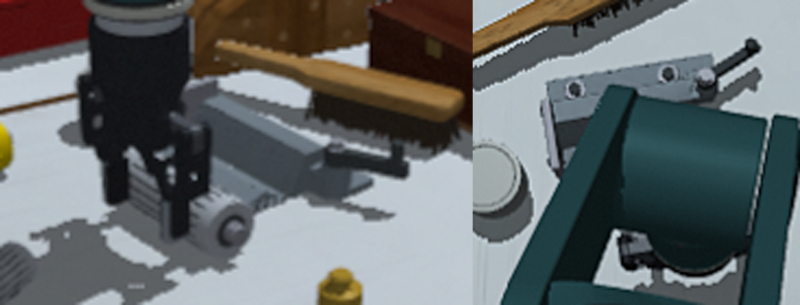

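The two fingers sit square behind the roller barrel, and the roller is at the foot of the slope. Nothing else has been disturbed. Next I push it up the slope.

>>> play_rows:
  deltas:
    - [-4, 0, -1, 0, 0, 0, 70]
    - [-8, 0, -2, 0, 0, 0, 70]
    - [-12, 0, -3, 0, 0, 0, 70]
    - [-16, 0, -4, 0, 0, 0, 70]
    - [-20, 0, -5, 0, 0, 0, 70]
    - [-24, 0, -6.5, 0, 0, 0, 70]
    - [-28, 0, -7.5, 0, 0, 0, 70]
    - [-32, 0, -8.5, 0, 0, 0, 70]
    - [-36, 0, -10, 0, 0, 0, 70]
    - [-40, 0, -11, 0, 0, 0, 70]
    - [-43, 0, -12, 0, 0, 0, 70]
    - [-46, 0, -13, 0, 0, 0, 70]
    - [-49, 0, -14, 0, 0, 0, 70]
    - [-52, 0, -15, 0, 0, 0, 70]
    - [-52, 0, -15, 0, 0, 0, 70]

```text
time: 6.45
eef_pos: [0.5747, -0.0171, 0.1985]
tool_rot: [[-0.986, -0.169, -0.003], [-0.169, 0.986, 0.0], [0.003, 0.001, -1.0]]
ft_force: [-5.0, -0.9, 2.9]
grip_width: 0.816
```

```bash
python3 - <<'E'
from w import *
from h import *
st()
b=optics.capture("scene")
crop(b,240,150,170,120,4,"pics/s3.png")
E
```

```text
t 6.45 cr [-63.9 -43.4] z 198.5 F [-5.  -0.9  2.9] j [-0.15  0.58  1.75 -0.    0.81 -1.89] g 0.8157391531912587
```

View pics/s3.png

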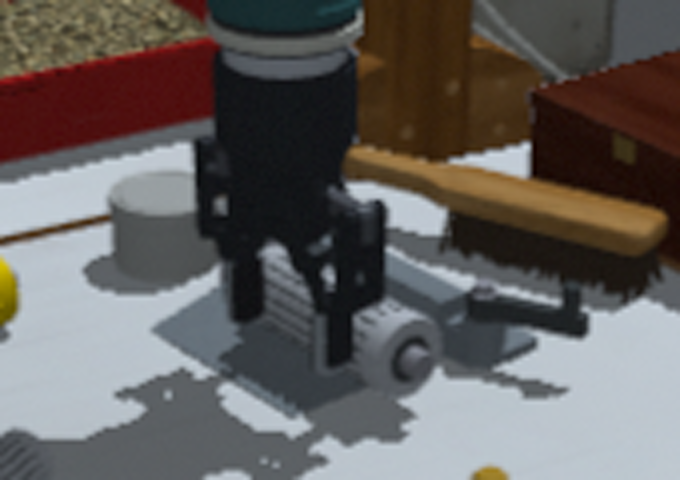

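The roller is part-way up the slope, square to the cradle and to the right of the stop. It still needs to go over the lip.

>>> play_rows:
  deltas:
    - [-3, 0, -1, 0, 0, 0, 70]
    - [-6, 0, -2, 0, 0, 0, 70]
    - [-9, 0, -2.5, 0, 0, 0, 70]
    - [-12, 0, -3, 0, 0, 0, 70]
    - [-14, 0, -3.5, 0, 0, 0, 70]
    - [-16, 0, -4, 0, 0, 0, 70]
    - [-18, 0, -4, 0, 0, 0, 70]
    - [-20, 0, -4, 0, 0, 0, 70]
    - [-20, 0, -4, 0, 0, 0, 70]

```text
time: 7.62
eef_pos: [0.5957, -0.0139, 0.2027]
tool_rot: [[-0.986, -0.168, 0.0], [-0.168, 0.986, -0.0], [-0.0, -0.0, -1.0]]
ft_force: [-0.3, -0.1, 0.2]
grip_width: 0.82
```

```bash
python3 - <<'E'
from w import *
st()
E
```

```text
t 7.625 cr [-42.7 -43.7] z 202.7 F [-0.3 -0.1  0.2] j [-0.14  0.59  1.7  -0.    0.85 -1.88] g 0.8195962134712088
```

>>> play_rows:
  deltas:
    - [30, 0, 0, 0, 0, 0, 70]
    - [30, 0, -40, 0, 0, 0, 70]
    - [10, -20, -97, 0, 0, 5, 0]
    - [-10, -50, -97, 0, 0, 15, 0]
    - [-43, -103, -97, 0, 0, 25, 0]
    - [-43, -103, -97, 0, 0, 35, 0]
    - [-43, -103, -97, 0, 0, 45, 0]
    - [-43, -103, -97, 0, 0, 55, 0]
    - [-43, -103, -97, 0, 0, 65, 0]
    - [-43, -103, -97, 0, 0, 75, 0]
    - [-43, -103, -97, 0, 0, 83, 0]
    - [-43, -103, -97, 0, 0, 90, 0]
    - [-43, -103, -97, 0, 0, 90, 0]
    - [-43, -103, -97, 0, 0, 90, 0]

```text
time: 9.38
eef_pos: [0.6551, -0.1082, 0.2996]
tool_rot: [[-0.171, 0.985, -0.0], [0.985, 0.171, -0.0], [0.0, -0.0, -1.0]]
ft_force: [0.9, 0.3, 0.3]
grip_width: 0.001
```

```bash
python3 - <<'E'
from w import *
from h import *
st()
b=optics.capture("scene");a=optics.capture("top")
x=cv2.resize(b["frame"][170:280,240:400],None,fx=4,fy=4);y=cv2.resize(a["frame"][150:290,205:355],(471,440))
o=np.hstack([x,y]);cv2.imwrite("pics/b4.png",cv2.resize(o,(800,int(440*800/o.shape[1]))))
E
```

```text
t 9.375 cr [ 1.000e-01 -1.467e+02] z 299.6 F [0.9 0.3 0.3] j [-0.27  0.55  1.47 -0.    1.12 -0.44] g 0.0012210114990245284
```

View pics/b4.png

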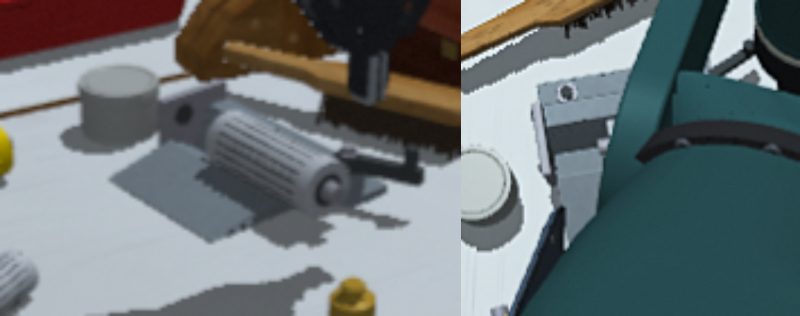

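The roller lies in the V, square and well to the right of the stop. The keeper is still open. I lower the closed fingertips beside the journal and push it endwise.

>>> play_rows:
  deltas:
    - [0, 0, 50, 0, 0, 0, 0]
    - [0, 0, 99, 0, 0, 0, 0]
    - [0, 0, 99, 0, 0, 0, 0]
    - [5, 0, 99, 0, 0, 0, 0]
    - [10, 0, 99, 0, 0, 0, 0]
    - [15, 0, 99, 0, 0, 0, 0]
    - [19, 0, 99, 0, 0, 0, 0]
    - [23, 0, 99, 0, 0, 0, 0]
    - [27, 0, 99, 0, 0, 0, 0]
    - [31, 0, 99, 0, 0, 0, 0]
    - [35, 0, 99, 0, 0, 0, 0]
    - [39, 0, 99, 0, 0, 0, 0]
    - [43, 0, 99, 0, 0, 0, 0]
    - [47, 0, 99, 0, 0, 0, 0]
    - [51, 0, 99, 0, 0, 0, 0]
    - [54, 0, 99, 0, 0, 0, 0]
    - [57, 0, 99, 0, 0, 0, 0]
    - [57, 0, 99, 0, 0, 0, 0]

```text
time: 11.72
eef_pos: [0.6459, -0.0526, 0.2013]
tool_rot: [[-0.169, 0.986, 0.001], [0.986, 0.169, -0.002], [-0.002, 0.001, -1.0]]
ft_force: [0.4, -4.8, 1.7]
grip_width: 0.001
```

>>> play_rows:
  deltas:
    - [1, 0, 0, 0, 0, 0, 0]
    - [2, 0, 0, 0, 0, 0, 0]
    - [3, 0, 0, 0, 0, 0, 0]
    - [3, 0, 0, 0, 0, 0, 0]

```text
time: 12.22
eef_pos: [0.6455, -0.0497, 0.2012]
tool_rot: [[-0.169, 0.986, 0.001], [0.986, 0.169, -0.001], [-0.002, 0.001, -1.0]]
ft_force: [0.1, -5.3, 2.3]
grip_width: 0.002
```

```bash
python3 - <<'E'
from w import *
st()
E
```

```text
t 12.225 cr [  0.3 -87.4] z 201.2 F [ 0.1 -5.3  2.3] j [-0.18  0.65  1.58 -0.    0.91 -0.35] g 0.00199294290630976
```

Friction is about 5 N, and the calculated contact is about 4 mm further on. I go on in small steps until the force jumps.

>>> play_rows:
  deltas:
    - [1, 0, 0, 0, 0, 0, 0]
    - [2, 0, 0, 0, 0, 0, 0]
    - [3, 0, 0, 0, 0, 0, 0]
    - [3, 0, 0, 0, 0, 0, 0]

```text
time: 12.72
eef_pos: [0.6449, -0.0467, 0.2012]
tool_rot: [[-0.169, 0.986, 0.001], [0.986, 0.169, -0.001], [-0.001, 0.001, -1.0]]
ft_force: [-0.9, -5.1, 2.7]
grip_width: 0.001
```

>>> play_rows:
  deltas:
    - [1, 0, 0, 0, 0, 0, 0]
    - [1.5, 0, 0, 0, 0, 0, 0]
    - [1.5, 0, 0, 0, 0, 0, 0]

```text
time: 13.1
eef_pos: [0.6447, -0.0453, 0.2012]
tool_rot: [[-0.169, 0.986, 0.001], [0.986, 0.169, -0.001], [-0.002, 0.001, -1.0]]
ft_force: [-0.5, -5.6, 3.1]
grip_width: -0.005
```

>>> play_rows:
  deltas:
    - [1, 0, 0, 0, 0, 0, 0]
    - [1.5, 0, 0, 0, 0, 0, 0]
    - [1.5, 0, 0, 0, 0, 0, 0]

```text
time: 13.48
eef_pos: [0.6445, -0.0443, 0.2012]
tool_rot: [[-0.169, 0.986, 0.001], [0.986, 0.169, -0.002], [-0.002, 0.001, -1.0]]
ft_force: [0.1, -7.4, 3.3]
grip_width: -0.004
```

```bash
python3 - <<'E'
from w import *
st()
E
```

```text
t 13.475 cr [  0.3 -81.9] z 201.2 F [ 0.1 -7.4  3.3] j [-0.17  0.65  1.58 -0.    0.91 -0.34] g -0.003790726794549764
```

>>> play_rows:
  deltas:
    - [1, 0, 0, 0, 0, 0, 0]
    - [1.5, 0, 0, 0, 0, 0, 0]
    - [1.5, 0, 0, 0, 0, 0, 0]

```text
time: 13.85
eef_pos: [0.6444, -0.0439, 0.2012]
tool_rot: [[-0.169, 0.986, 0.002], [0.986, 0.169, -0.004], [-0.004, 0.001, -1.0]]
ft_force: [-0.1, -12.3, 1.5]
grip_width: -0.004
```

>>> play_rows:
  deltas:
    - [1, 0, 0, 0, 0, 0, 0]
    - [1.5, 0, 0, 0, 0, 0, 0]
    - [1.5, 0, 0, 0, 0, 0, 0]

```text
time: 14.22
eef_pos: [0.6444, -0.0435, 0.2012]
tool_rot: [[-0.17, 0.986, 0.002], [0.985, 0.17, -0.006], [-0.006, 0.001, -1.0]]
ft_force: [-0.6, -17.8, 0.7]
grip_width: -0.001
```

```bash
python3 - <<'E'
from w import *
from h import *
st()
b=optics.capture("scene")
cv2.imwrite("pics/s5.png",cv2.resize(b["frame"][150:270,240:400],None,fx=4,fy=4))
E
```

```text
t 14.225 cr [  0.3 -81.1] z 201.2 F [ -0.6 -17.8   0.7] j [-0.17  0.65  1.58 -0.01  0.91 -0.34] g -0.0008254049941597777
```

View pics/s5.png

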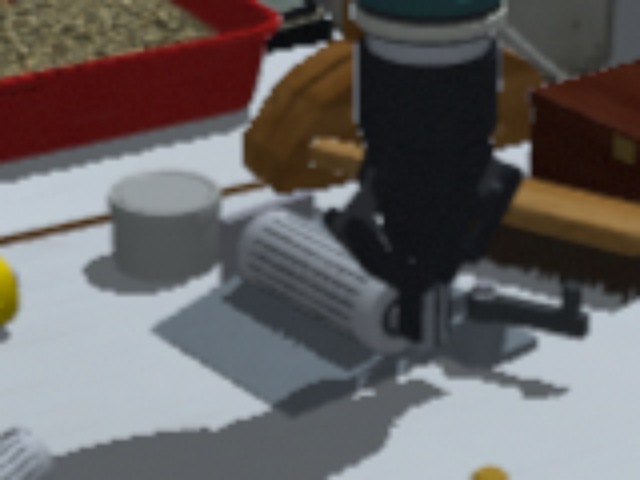

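The force jumped to 18 N with no further travel, and the picture shows the roller's left end against the stop plate, so it is home. Next is the keeper.

```bash
cat > k.py <<'E'
from w import *
def pos(k,gap):
    t=np.array([-np.sin(k),np.cos(k)]); q=np.array([46,-80])+52*np.array([-np.cos(k),-np.sin(k)])-t*(16.8+gap)
    return q[0],q[1],90+np.degrees(k)
E
python3 - <<'E'
from k import *
from h import at,optics
st(); a=optics.capture("top")
for u,v in((303,135),(306,125),(290,147)): print(C(at(a,u,v,.03)))
x,y,h=pos(2.0,12); print(x,y,h)
r=row(0,-115,201,90);print(r); print(row(0,-115,300,90)); print(row(x,y,300,h))
E
```

```text
t 14.275 cr [  0.3 -81.1] z 201.2 F [ -0.2 -18.1   0.4] j [-0.17  0.65  1.58 -0.01  0.91 -0.34] g 0.00011451565212541619
(np.float64(168.4354162809206), np.float64(-78.65161080187892))
(np.float64(190.60287085958), np.float64(-88.87128698843473))
(np.float64(145.43941180523166), np.float64(-46.255208370770305))
93.82740139303104 -115.29843730237774 204.59155902616465
[-33.8, -0.4, 0.5, 0.1, 0.4, 0.1]
[-34.5, -0.3, -98.5, 0.1, 0.4, 0.1]
[-34.9, 93.6, -98.4, -0.3, 0.3, -114.5]
```

>>> play_rows:
  deltas:
    - [-10, 0, 0, 0, 0, 0, 0]
    - [-38, 0, 0, 0, 0, 0, 0]
    - [-38, 0, -50, 0, 0, 0, 0]
    - [-38, 0, -99, 0, 0, -5, 0]
    - [-38, 0, -99, 0, 0, -15, 0]
    - [-38, 40, -99, 0, 0, -25, 0]
    - [-38, 94, -99, 0, 0, -35, 0]
    - [-38, 94, -99, 0, 0, -45, 0]
    - [-38, 94, -99, 0, 0, -55, 0]
    - [-38, 94, -99, 0, 0, -65, 0]
    - [-38, 94, -99, 0, 0, -75, 0]
    - [-38, 94, -99, 0, 0, -85, 0]
    - [-38, 94, -99, 0, 0, -95, 0]
    - [-38, 94, -99, 0, 0, -105, 0]
    - [-38, 94, -99, 0, 0, -114.5, 0]
    - [-38, 94, -99, 0, 0, -114.5, 0]
    - [-38, 94, -99, 0, 0, -114.5, 0]

```text
time: 16.45
eef_pos: [0.7426, -0.0615, 0.2995]
tool_rot: [[-0.829, -0.559, -0.0], [-0.559, 0.829, 0.001], [0.0, 0.001, -1.0]]
ft_force: [0.3, 0.8, -0.2]
grip_width: 0.003
```

```bash
python3 - <<'E'
from k import *
from h import *
st()
x,y,h=pos(2.0,12); print(row(x,y,219,h))
b=optics.capture("scene")
cv2.imwrite("pics/s6.png",cv2.resize(b["frame"][150:270,240:400],None,fx=4,fy=4))
E
```

```text
t 16.45 cr [  94.1 -115.4] z 299.5 F [ 0.3  0.8 -0.2] j [-0.18  0.65  1.26  0.    1.23 -2.34] g 0.002826260266838669
[0.2, 0.1, 80.5, 0.0, -0.0, -0.2]
```

View pics/s6.png

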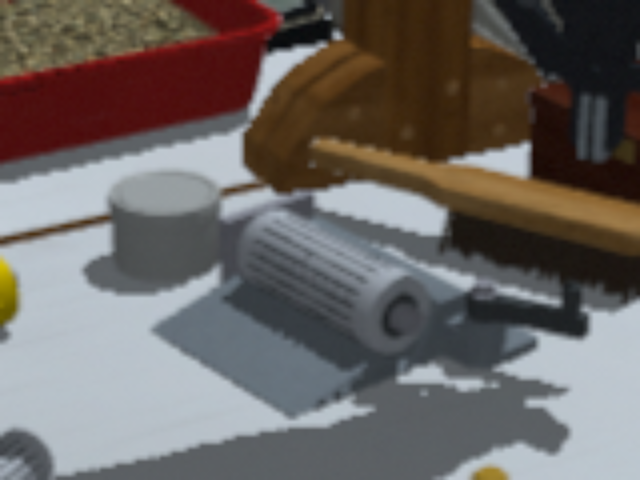

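```bash
python3 - <<'E'
from k import *
o=sensors.get_obs()
for k,g in [(2,12)]*3+[(2,6),(2,2)]+[(kk,0) for kk in np.linspace(1.95,0.9,14)]:
    x,y,h=pos(k,g); r=row(x,y,219,h,o); print([round(v,1) for v in (*r[:3],0,0,r[5],0)],end=", ")
E
```

```text
[0.2, 0.2, 80.5, 0, 0, -0.2, 0], [0.2, 0.2, 80.5, 0, 0, -0.2, 0], [0.2, 0.2, 80.5, 0, 0, -0.2, 0], [6.2, 0.2, 80.5, 0, 0, -0.2, 0], [10.2, 0.1, 80.5, 0, 0, -0.2, 0], [14.8, -0.6, 80.5, 0, 0, 2.7, 0], [19.1, -1.6, 80.5, 0, 0, 7.3, 0], [23.5, -2.3, 80.5, 0, 0, 11.9, 0], [27.9, -2.6, 80.5, 0, 0, 16.5, 0], [32.3, -2.5, 80.5, 0, 0, 21.2, 0], [36.7, -2.0, 80.5, 0, 0, 25.8, 0], [41.0, -1.3, 80.5, 0, 0, 30.4, 0], [45.3, -0.1, 80.5, 0, 0, 35.1, 0], [49.5, 1.3, 80.5, 0, 0, 39.7, 0], [53.5, 3.1, 80.5, 0, 0, 44.3, 0], [57.4, 5.3, 80.5, 0, 0, 48.9, 0], [61.0, 7.7, 80.5, 0, 0, 53.6, 0], [64.5, 10.4, 80.5, 0, 0, 58.2, 0], [67.8, 13.4, 80.5, 0, 0, 62.8, 0],
```

>>> play_rows:
  deltas:
    - [0, 0, 40, 0, 0, 0, 0]
    - [0, 0, 80.5, 0, 0, 0, 0]
    - [0, 0, 80.5, 0, 0, 0, 0]
    - [6, 0, 80.5, 0, 0, 0, 0]
    - [10, 0, 80.5, 0, 0, 0, 0]
    - [15, -0.5, 80.5, 0, 0, 2.7, 0]
    - [19, -1.5, 80.5, 0, 0, 7.3, 0]
    - [23.5, -2.3, 80.5, 0, 0, 12, 0]
    - [28, -2.6, 80.5, 0, 0, 16.5, 0]
    - [32.3, -2.5, 80.5, 0, 0, 21, 0]
    - [36.7, -2, 80.5, 0, 0, 26, 0]
    - [41, -1.3, 80.5, 0, 0, 30.5, 0]
    - [45.3, 0, 80.5, 0, 0, 35, 0]
    - [49.5, 1.3, 80.5, 0, 0, 39.7, 0]
    - [53.5, 3, 80.5, 0, 0, 44.3, 0]
    - [57.4, 5.3, 80.5, 0, 0, 49, 0]
    - [61, 7.7, 80.5, 0, 0, 53.6, 0]
    - [64.5, 10.4, 80.5, 0, 0, 58.2, 0]
    - [68, 13.4, 80.5, 0, 0, 63, 0]

```text
time: 18.88
eef_pos: [0.6798, -0.0893, 0.2216]
tool_rot: [[-0.875, 0.485, 0.005], [0.485, 0.875, -0.001], [-0.004, 0.001, -1.0]]
ft_force: [0.6, -0.3, -0.6]
grip_width: 0.004
```

```bash
python3 - <<'E'
from k import *
from h import *
st(); o=sensors.get_obs()
for k,g in [(kk,0) for kk in np.linspace(.85,0.05,12)]+[(0.05,0)]:
    x,y,h=pos(k,g); r=row(x,y,219,h,o); print([round(v,1) for v in (*r[:3],0,0,r[5],0)],end=", ")
b=optics.capture("scene")
cv2.imwrite("pics/s7.png",cv2.resize(b["frame"][150:270,240:400],None,fx=4,fy=4))
E
```

```text
t 18.875 cr [  27.5 -132.2] z 221.6 F [ 0.6 -0.3 -0.6] j [-0.23  0.66  1.48  0.    1.   -1.3 ] g 0.0040551568850346175
[3.8, -0.4, 2.5, 0, 0, 2.6, 0], [7.7, -1.3, 2.5, 0, 0, 6.8, 0], [11.6, -1.9, 2.5, 0, 0, 11.0, 0], [15.6, -2.2, 2.5, 0, 0, 15.1, 0], [19.5, -2.3, 2.5, 0, 0, 19.3, 0], [23.5, -2.0, 2.4, 0, 0, 23.5, 0], [27.5, -1.5, 2.4, 0, 0, 27.6, 0], [31.3, -0.7, 2.4, 0, 0, 31.8, 0], [35.2, 0.4, 2.4, 0, 0, 36.0, 0], [38.9, 1.8, 2.4, 0, 0, 40.1, 0], [42.5, 3.4, 2.4, 0, 0, 44.3, 0], [46.0, 5.3, 2.4, 0, 0, 48.5, 0], [46.0, 5.3, 2.4, 0, 0, 48.5, 0],
```

View pics/s7.png

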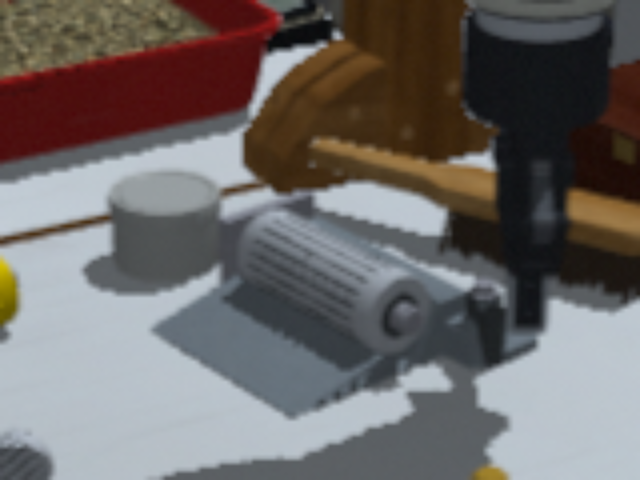

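The fingers are behind the peg and the keeper has swung round part-way; the roller is still home. I continue the arc.

>>> play_rows:
  deltas:
    - [3.8, -0.4, 0, 0, 0, 2.6, 0]
    - [7.7, -1.3, 0, 0, 0, 7, 0]
    - [11.6, -1.9, 0, 0, 0, 11, 0]
    - [15.6, -2.2, 0, 0, 0, 15, 0]
    - [19.5, -2.3, 0, 0, 0, 19.3, 0]
    - [23.5, -2, 0, 0, 0, 23.5, 0]
    - [27.5, -1.5, 0, 0, 0, 27.6, 0]
    - [31.3, -0.7, 0, 0, 0, 31.8, 0]
    - [35.2, 0.4, 0, 0, 0, 36, 0]
    - [39, 1.8, 0, 0, 0, 40, 0]
    - [42.5, 3.4, 0, 0, 0, 44.3, 0]
    - [46, 5.3, 0, 0, 0, 48.5, 0]
    - [46, 5.3, 0, 0, 0, 48.5, 0]

```text
time: 20.55
eef_pos: [0.6415, -0.0622, 0.2206]
tool_rot: [[-0.221, 0.975, 0.002], [0.975, 0.221, -0.001], [-0.001, 0.002, -1.0]]
ft_force: [0.2, 0.9, 0.1]
grip_width: -0.003
```

```bash
python3 - <<'E'
from k import *
st(); o=sensors.get_obs()
for k,g in ((0.05,0),(0,0),(0,-3)):
    x,y,h=pos(k,g); print(row(x,y,219,h,o))
E
```

```text
t 20.55 cr [ -5.6 -99.1] z 220.6 F [0.2 0.9 0.1] j [-0.2   0.62  1.58 -0.    0.94 -0.43] g -0.0029140184412777548
[-0.3, 0.5, 1.6, 0.1, 0.1, 0.3]
[2.3, -0.2, 1.6, 0.1, 0.1, 3.1]
[5.3, -0.1, 1.6, 0.1, 0.1, 3.1]
```

Now the last push, in small steps, until the limit shows in the force.

>>> play_rows:
  deltas:
    - [1, 0, 0, 0, 0, 1.5, 0]
    - [2, 0, 0, 0, 0, 3, 0]
    - [3, 0, 0, 0, 0, 3, 0]
    - [3, 0, 0, 0, 0, 3, 0]

```text
time: 21.05
eef_pos: [0.6406, -0.0593, 0.2193]
tool_rot: [[-0.169, 0.986, 0.0], [0.986, 0.169, -0.0], [-0.0, 0.0, -1.0]]
ft_force: [1.2, -0.7, 2.2]
grip_width: 0.003
```

>>> play_rows:
  deltas:
    - [1, 0, 0, 0, 0, 0, 0]
    - [2, 0, 0, 0, 0, 0, 0]
    - [2, 0, 0, 0, 0, 0, 0]

```text
time: 21.42
eef_pos: [0.6405, -0.0585, 0.2194]
tool_rot: [[-0.169, 0.986, 0.001], [0.986, 0.169, -0.003], [-0.003, 0.0, -1.0]]
ft_force: [-0.5, -8.1, 0.8]
grip_width: -0.001
```

```bash
python3 - <<'E'
from k import *
st()
E
```

```text
t 21.425 cr [ -6.  -95.3] z 219.4 F [-0.5 -8.1  0.8] j [-0.2   0.62  1.58 -0.    0.94 -0.37] g -0.0007851330079526367
```

>>> play_rows:
  deltas:
    - [1, 0, 0, 0, 0, 0, 0]
    - [1.5, 0, 0, 0, 0, 0, 0]
    - [1.5, 0, 0, 0, 0, 0, 0]

```text
time: 21.8
eef_pos: [0.6404, -0.058, 0.2194]
tool_rot: [[-0.169, 0.986, 0.001], [0.986, 0.169, -0.004], [-0.005, 0.001, -1.0]]
ft_force: [0.6, -12.2, 0.7]
grip_width: 0.001
```

>>> play_rows:
  deltas:
    - [-5, 0, 0, 0, 0, 0, 0]
    - [-30, 0, 0, 0, 0, 0, 0]
    - [-60, 0, -20, 0, 0, 0, 0]
    - [-110, 0, -80, 0, 0, 0, 0]
    - [-160, 0, -120, 0, 0, 0, 0]
    - [-200, 0, -120, 0, 0, 0, 0]
    - [-220, 0, -120, 0, 0, 0, 0]
    - [-220, 0, -120, 0, 0, 0, 0]
    - [-220, 0, -120, 0, 0, 0, 0]

```text
time: 22.92
eef_pos: [0.6764, -0.2713, 0.3378]
tool_rot: [[-0.169, 0.986, -0.003], [0.986, 0.169, 0.002], [0.003, -0.002, -1.0]]
ft_force: [0.4, 0.9, 0.1]
grip_width: 0.002
```

```bash
python3 - <<'E'
from k import *
from h import *
st()
b=optics.capture("scene");a=optics.capture("top")
x=cv2.resize(b["frame"][170:280,240:400],None,fx=4,fy=4);y=cv2.resize(a["frame"][150:290,205:355],(471,440))
cv2.imwrite("pics/t8.png",a["frame"])
o=np.hstack([x,y]);cv2.imwrite("pics/b8.png",cv2.resize(o,(800,int(440*800/o.shape[1]))))
E
```

```text
t 22.925 cr [  -6.4 -311. ] z 337.8 F [0.4 0.9 0.1] j [-0.48  0.6   1.27  0.    1.28 -0.65] g 0.0023609949782326493
```

View pics/b8.png

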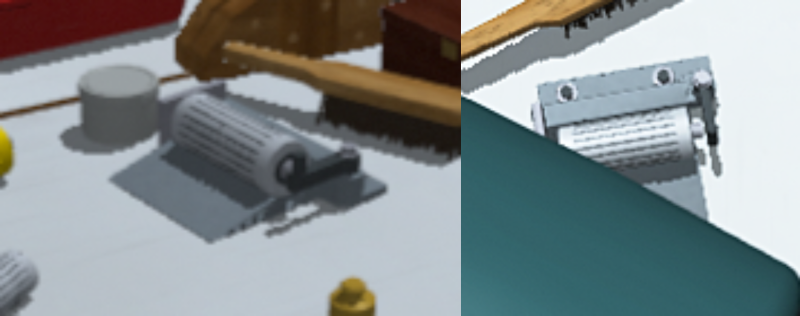

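```bash
python3 - <<'E'
from k import *
from h import *
a=optics.capture("top")
print("peg expected shut px",proj(a,np.r_[W(-6,-80),.0595]),"roller right journal end home",proj(a,np.r_[W(0,-72),.0358]),"arm tip",proj(a,np.r_[W(-16,-80),.0425]))
cv2.imwrite("pics/t9.png",cv2.resize(a["frame"][165:235,225:335],None,fx=7,fy=7,interpolation=cv2.INTER_CUBIC))
E
```

```text
peg expected shut px [[316.64171745 207.56652924]] roller right journal end home [[312.3518119 208.2556585]] arm tip [[317.3476823  214.17552244]]
```

View pics/t9.png

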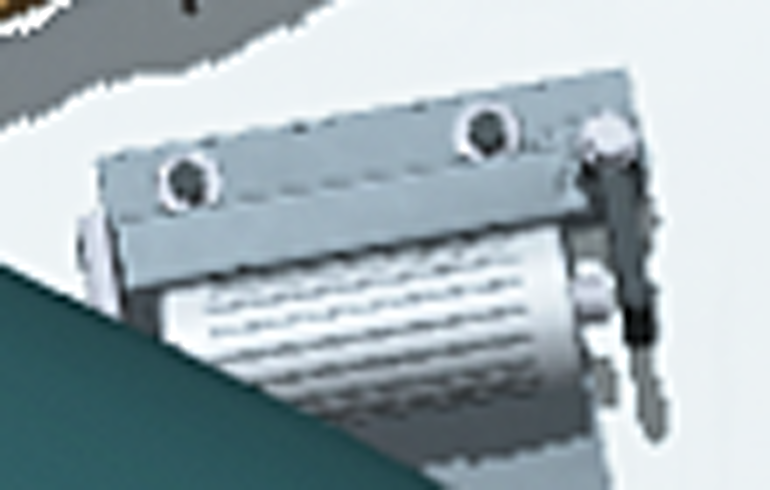

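```bash
python3 -c "
from rig import job
print(job.job_done())"
```

```text
the job is handed in; nothing more can be done
None
```

I rolled the roller up the slope and into the V, pushed it against the end stop and shut the keeper arm. The job was handed in at about 23 s of the 48 s allowed; it gave no verdict.

- **Roller:** I pushed it with both open fingertips square behind the barrel, up the slope and over the lip. The finger force then dropped to zero, and a picture showed it lying in the V. I could not confirm that it rolled without any sliding on the way up.
- **Endwise push:** I pushed the journal with closed fingertips until the force rose from about 5 N to 18 N with almost no further travel. That and the picture agree that the roller is home.
- **Keeper:** I pushed its peg round until it stopped, with 8 to 12 N on the fingers. I then backed the arm off, so the robot touches nothing.

**Last checks:** In the final top view the arm tip and the roller's free end lie within about 1 pixel (2 mm) of where they should be with the keeper shut and the roller home. Both pushes stopped 1.5 to 2 mm further on than calculated, which fits the 2 mm camera calibration. The peg's top, which is hard to make out, looked 2 to 4 pixels off its expected place, so the arm tip and the force are the better evidence that the keeper is shut.

The bystanders looked unmoved in the pictures I viewed. I did not measure them again, and the steel cup and the scoop were outside the later crops.

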